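Find the proud stud of a base plate by touch and press it level

TASK

One of the five brass studs deep in the bores of the aluminium base plate stands proud of the other four, which are level. Take the orange-handled probe from its stand and touch its tip gently to every stud in turn, from the left end of the plate to the right, without shifting any of them; then press the proud stud down with the probe until it is level with the others. Put the probe back upright in its stand and leave everything else where it is.

Things in the scene. Friction and masses are not known exactly. Their poses are not given: they have to be found in the camera images.
- base_plate: fixed aluminium plate, 110 (x) x 200 (y) x 36 mm high, flat on the bench, long side across the robot's view (turned up to 17 degrees). Origin: centre of its underside; +y is its left end seen from the robot, z up. Five vertical bores of 20 mm diameter run through it in a zigzag; in each stands a flat-topped brass stud of 15 mm diameter, always below the plate's top
- probe_tip (a point): the lower end of the probe's round tip, 60 mm under the probe's origin
- probe: loose hand probe, about 0.12 kg, upright in the stand at the start. Origin: centre of the underside of its round collar (28 mm diameter, 6 mm thick). Above it an orange square handle, 18 x 18 mm, sides along the probe's x and y, 6 to 66 mm above the origin (grip the middle, 36 mm up). Below it a steel rod, 8 mm diameter, with a round tip, to 60 mm under the origin
- stand_seat (a point): centre of the mouth of the stand's hole, 72 mm above the bench. The fixed stand is a grey block, 64 x 64 x 72 mm on an 84 mm square foot 8 mm thick, with a vertical hole of 15 mm diameter right through it; the probe's rod goes into it and the collar rests on the block's top, so that the probe's origin lies at this point
- bore_1 (a point): centre of the mouth of bore 1 of 5, counted from the plate's left end (+y) to the right, level with the plate's top, 36 mm above the bench. Studs: four are level with one another, 7 to 13 mm below the plate's top (another depth each time), the fifth stands 4 to 6 mm higher than those; which bore it is in differs each time
- bore_2 (a point): centre of the mouth of bore 2 of 5, counted from the plate's left end (+y) to the right, level with the plate's top, 36 mm above the bench. Studs slide only when pushed down, stay where they are left and cannot be pulled up again
- bore_3 (a point): centre of the mouth of bore 3 of 5, counted from the plate's left end (+y) to the right, level with the plate's top, 36 mm above the bench. A stud holds still under a push of less than 8 N and slides down stiffly at 10 to 15 N, the four level ones too; nothing stops it at the right level. More than 22 N harms it
- bore_4 (a point): centre of the mouth of bore 4 of 5, counted from the plate's left end (+y) to the right, level with the plate's top, 36 mm above the bench. A touch must press a stud with more than 1 N for 0.1 s to count as felt
- bore_5 (a point): centre of the mouth of bore 5 of 5, counted from the plate's left end (+y) to the right, level with the plate's top, 36 mm above the bench
- beaker_100: glass beaker, 54 mm across, 70 mm high, loose bystander; origin: centre of its underside
- vial_1: small vial with a blue cap, 23 mm across, 52 mm high, loose bystander; origin: centre of its underside
- petri_0: petri dish, 68 mm across, 15 mm high, loose bystander; origin: centre of its underside
- forceps: steel forceps lying flat, 133 mm long along its y, 9 mm high, loose bystander; origin: centre of its underside
- bench_timer: white countdown timer, 60 x 66 x 21 mm, loose bystander; origin: centre of its underside
- pen_0: white and red marker pen, 135 mm long along its y, 16 mm high, loose bystander; origin: centre of its underside
Not all that is in view belongs to the job. There is more than one size of the part that bears stand_seat; the job needs the larger.

How it is judged:
On the way, in this order (a step that is already met when the one before it is completed fails the run):
1. the probe's tip touches the stud in bore 1 for 0.1 s (horizontal distance between probe_tip and bore_1 below 0.009 m and (contact force between probe and stud_a_c0 above 0.8 N or contact force between probe and stud_b_c0 above 0.8 N or contact force between probe and stud_c_c0 above 0.8 N or contact force between probe and stud_d_c0 above 0.8 N or contact force between probe and stud_e_c0 above 0.8 N)), for 0.1 s.
2. the probe's tip touches the stud in bore 2 for 0.1 s (horizontal distance between probe_tip and bore_2 below 0.009 m and (contact force between probe and stud_a_c0 above 0.8 N or contact force between probe and stud_b_c0 above 0.8 N or contact force between probe and stud_c_c0 above 0.8 N or contact force between probe and stud_d_c0 above 0.8 N or contact force between probe and stud_e_c0 above 0.8 N)), for 0.1 s.
3. the probe's tip touches the stud in bore 3 for 0.1 s (horizontal distance between probe_tip and bore_3 below 0.009 m and (contact force between probe and stud_a_c0 above 0.8 N or contact force between probe and stud_b_c0 above 0.8 N or contact force between probe and stud_c_c0 above 0.8 N or contact force between probe and stud_d_c0 above 0.8 N or contact force between probe and stud_e_c0 above 0.8 N)), for 0.1 s.
4. the probe's tip touches the stud in bore 4 for 0.1 s (horizontal distance between probe_tip and bore_4 below 0.009 m and (contact force between probe and stud_a_c0 above 0.8 N or contact force between probe and stud_b_c0 above 0.8 N or contact force between probe and stud_c_c0 above 0.8 N or contact force between probe and stud_d_c0 above 0.8 N or contact force between probe and stud_e_c0 above 0.8 N)), for 0.1 s.
5. the probe's tip touches the stud in bore 5 for 0.1 s (horizontal distance between probe_tip and bore_5 below 0.009 m and (contact force between probe and stud_a_c0 above 0.8 N or contact force between probe and stud_b_c0 above 0.8 N or contact force between probe and stud_c_c0 above 0.8 N or contact force between probe and stud_d_c0 above 0.8 N or contact force between probe and stud_e_c0 above 0.8 N)), for 0.1 s.
6. the proud stud is level with the others, within 1.5 mm (distance between stud_e_c0 and seat_e_c0 between 0.0115 and 0.0145 m), for 0.2 s.
At the end, for the whole second after the job is handed in: the stud that stood proud is level with the other four within 1.5 mm, and the probe is released and at rest upright in its stand: origin within 6 mm sideways and 3 mm in height of the stand's seat, tilted less than 0.08 rad (all of step 6 and horizontal distance between probe and stand_seat below 0.006 m and z of probe in the frame of stand_seat between -0.003 and 0.003 m and angle between probe's own z axis and vertical below 0.08 rad and linear speed of probe below 0.02 m/s); the robot touches nothing.
It fails at once if a stud that was level is pushed down by more than 1.5 mm (distance of any of stud_a_c0, stud_b_c0, stud_c_c0, stud_d_c0 from where it was at the start of the episode above 0.0015 m).
It fails at once if the probe presses on a stud with more than 22 N (contact force between probe and stud_a_c0 above 22 N or contact force between probe and stud_b_c0 above 22 N or contact force between probe and stud_c_c0 above 22 N or contact force between probe and stud_d_c0 above 22 N or contact force between probe and stud_e_c0 above 22 N).
It fails at once if the probe presses on the plate with more than 22 N (contact force between probe and base_plate above 22 N).
It fails at once if a bystander is moved by more than 20 mm (distance of any of beaker_100, vial_1, petri_0, forceps, bench_timer, pen_0 from where it was at the start of the episode above 0.02 m).
It also fails if it takes over 72 s, if anything falls off the work surface, if the arm or the gripper's body presses on something with over 40 N, if the wrist force passes 120 N, or if a joint passes its speed limit or range.

ROBOT

A 6-joint arm with a two-finger parallel gripper is mounted at the origin on a cart in front of the work surface, level with it; the furniture and walls round the work are solid. World frame = base frame: x ahead of the robot, y to its left, z up, the work surface at z = 0. Lengths are in m, angles in rad, forces in N, time in s.
With the tool pointing down it reaches from about 0.425 to 0.95 m from the base axis. Payload 14.7 kg.
Tool frame: the origin (TCP) lies between the finger pads; the fingertips stand 17 mm ahead of it and the grasp point (between the pads) lies 2 mm behind it; z points along the fingers, y is the line along which they close (so a half turn about z gives the same grasp; the last joint's range is limited). The gripper opens to 85 mm and grips with 20 to 120 N. Pads are 22 mm wide; open, the fingers measure 114 mm over their backs; the gripper's body (76 mm by 85 mm) begins 54 mm behind the grasp point. The pads swing forward as they close: fully open they stand 13 mm farther back than shut.
Start: joints at [-1.284, 0.48, 1.596, -0, 1.065, -0.047], TCP at [0.213, -0.614, 0.248] pointing down, gripper open.
Joint ranges: [-2.75, 2.75], [-0.82, 2.05], [0.23, 2.67], [-1.56, 4.7], [0.09, 2.69], [-2.92, 2.92]. Speed limits (rad/s): [1.89, 1.89, 2.39, 3.01, 3.01, 3.01].

INTERFACE

Orientations are given as [roll, pitch, yaw] about the fixed x, y, z axes, in that order (R = Rz(yaw) Ry(pitch) Rx(roll)).
In Python, from bench import env, kin, vision, models gives the robot as it stands. Calls block until the motion is done:
- env.reach(position, orientation): joint-space move of the TCP to a pose.
- env.move_straight(position, feed=0.15, frame=None): straight line of the TCP; frame=None keeps the orientation; feed is the mean speed in m/s.
- env.set_joints(angles): joint-space move.
- env.set_gripper(opening): opening from 0.0 (shut) to 1.0 (fully open); the grip force is fixed at half the most; returns when the fingers have stopped.
- env.hold(seconds).
- kin.solve_ik(position, orientation): joint angles nearest the present ones, or None.
- vision.get_image(name): name is "side" or "top" or "wrist"; returns a dict with "pixels" (400x640x3 uint8, blue, green, red), "range_z" (400x640 float32, m along the optical axis (not along the pixel's ray), 0 where there is no reading), "camera_matrix" (3x3 intrinsics, pixels), "k1" (the pictures are not rectified: a ray, as slopes to the right and down, at radius r is drawn at 1 + k1 r^2 times it, then the intrinsics apply), "pose" (4x4, takes a point from camera to world coordinates); the wrist camera has in their place "T_tool_cam" (4x4, takes a point from camera to tool coordinates, whose origin is the TCP and whose axes are the flange's). Camera axes: x right, y up, looking along -z (the intrinsics and any distortion apply to the point x, -y, -z); pixel columns grow to the right and rows downward; lengths in m; the calibration is good to about 2 mm. A picture is of the moment at which its call begins: read the wrist's pose just before it.
A pose or a line that the arm cannot do raises env.Unreachable and nothing moves.
- env.close_job(): hands the job in; it is judged then, once.
Trained networks look in a picture, given as the dict that the camera call returned (one of the last four; its "shot" number tells which), for a name from the list of things; names that differ only in an ending like _2 or _b are one class to them, and where a whole thing is asked for, a point or a joint stands for the part that bears it (a point fixed in the world has none). Each returns a list of dicts, best first, with "conf" (0 to 1); they miss things now and then, are a little off and sometimes report something else, mostly with a low value. They report only what shows in the picture. A call takes as long as a camera call. They do not tell look-alikes from the thing itself.
- models.cut_out(picture, label): "region" (400x640 bool, what is visible of it) and "bbox" ([left, top, right, bottom] in pixels, round what is visible of it).
Readings, each from a call of its own:
- env.get_time_s(): time.
- env.get_joint_pos(): joint angles.
- env.get_qvel(): joint speeds.
- env.get_joint_efforts(): joint torques, N m.
- env.get_eef_pos(): TCP position.
- env.get_tool_rot(): TCP orientation.
- env.get_ft_force(): force on the tool from outside, world axes, zero at the start.
- env.get_wrist_torque(): the same for the moment, N m.
- env.get_finger_gap(): opening from 0.0 (shut) to 1.0 (fully open).
- env.get_finger_force(): force on a finger pad.
Only numpy, scipy, OpenCV 4.12 (cv2) and the standard library are available. Lean on these libraries where they do the work, as an engineer would, in place of code of your own. Each camera call takes 0.05 s, during which the arm holds its last target. There are 200 camera calls.

## Working session

There is one attempt and no reset: what is moved stays moved. The work goes in short steps, each a Python script; the robot and the scene stay as the last script left them, time stands still between calls to the robot, and variables do not carry over. Pictures are saved under pics/ and viewed, at most 10 in all, crops included, and the job is handed in when it is done.

```bash
ls; mkdir -p pics
cat > h.py <<'E'
import numpy as np, cv2
from bench import env, kin, vision, models
from scipy.spatial.transform import Rotation as R
def campose(d, tool=None):
    if "pose" in d: return np.array(d["pose"])
    p,r=tool; T=np.eye(4); T[:3,:3]=R.from_euler('xyz',r).as_matrix(); T[:3,3]=p
    return T@np.array(d["T_tool_cam"])
def shot(n):
    tool=(np.array(env.get_eef_pos()),np.array(env.get_tool_rot())) if n=="wrist" else None
    d=vision.get_image(n); d["P"]=campose(d,tool); return d
def rays(d,uv):
    uv=np.asarray(uv,float).reshape(-1,1,2)
    K=np.array(d["camera_matrix"],float)
    # forward model: xd = x(1+k1 r^2)
    n=cv2.undistortPoints(uv,K,np.array([d["k1"],0,0,0.]))[:,0]
    return np.c_[n[:,0],-n[:,1],-np.ones(len(n))]
def onplane(d,uv,z):
    P=d["P"]; w=rays(d,uv)@P[:3,:3].T; o=P[:3,3]
    return o+w*((z-o[2])/w[:,2])[:,None]
def bydepth(d,uv):
    uv=np.asarray(uv,int).reshape(-1,2); z=d["range_z"][uv[:,1],uv[:,0]]
    return (rays(d,uv)*z[:,None])@d["P"][:3,:3].T+d["P"][:3,3]
def project(d,X):
    X=np.asarray(X,float).reshape(-1,3); c=(X-d["P"][:3,3])@d["P"][:3,:3]
    n=np.c_[c[:,0],-c[:,1]]/-c[:,2:]; n=n*(1+d["k1"]*(n**2).sum(1))[:,None]
    K=np.array(d["camera_matrix"]); return n@K[:2,:2].T+K[:2,2]
E
cat > a.py <<'E'
from h import *
print(env.get_eef_pos(),env.get_tool_rot(),env.get_time_s())
for n in ("top","side"):
    d=shot(n); cv2.imwrite(f"pics/{n}0.png",d["pixels"])
    print(n,d["P"].round(3).tolist(),np.array(d["camera_matrix"]).tolist(),d["k1"])
    for l in ("probe","stand_seat","base_plate"):
        for o in models.cut_out(d,l)[:3]:
            m=o["region"]&(d["range_z"]>0); v,u=np.nonzero(m)
            X=bydepth(d,np.c_[u,v]); 
            print(l,round(o["conf"],2),np.round(o["bbox"]).tolist(),m.sum(),"med",np.median(X,0).round(3),"ztop",np.percentile(X[:,2],[5,50,98]).round(3))
E
python3 a.py
```

```text
pics
[ 0.21286953 -0.61373551  0.24765259] [-3.14033819e+00 -4.96040069e-05  3.33767428e-01] 0.0
top [[-0.008, 0.986, -0.167, 0.408], [-1.0, -0.009, -0.006, 0.034], [-0.008, 0.167, 0.986, 1.155], [0.0, 0.0, 0.0, 1.0]] [[367.42528078389336, 0.0, 318.1420359918736], [0.0, 367.42528078389336, 199.41540623770166], [0.0, 0.0, 1.0]] -0.08797725487490166
probe 0.61 [384.0, 204.0, 392.0, 216.0] 89 med [ 0.549 -0.151  0.13 ] ztop [0.077 0.13  0.144]
stand_seat 0.87 [349.0, 158.0, 372.0, 178.0] 415 med [ 0.696 -0.093  0.052] ztop [0.003 0.052 0.058]
stand_seat 0.55 [366.0, 198.0, 400.0, 227.0] 575 med [ 0.54  -0.142  0.069] ztop [0.006 0.069 0.075]
base_plate 0.66 [269.0, 188.0, 343.0, 232.0] 2202 med [0.571 0.082 0.036] ztop [0.031 0.036 0.04 ]
side [[-0.323, -0.676, 0.662, 1.44], [0.946, -0.225, 0.232, 0.347], [-0.008, 0.702, 0.712, 1.003], [0.0, 0.0, 0.0, 1.0]] [[505.0203303314405, 0.0, 317.75302286710684], [0.0, 505.0203303314405, 200.48128987688096], [0.0, 0.0, 1.0]] -0.09939416937933704
probe 0.71 [244.0, 159.0, 255.0, 183.0] 196 med [ 0.559 -0.153  0.105] ztop [0.073 0.105 0.142]
probe 0.49 [313.0, 176.0, 355.0, 186.0] 190 med [0.407 0.036 0.002] ztop [-0.004  0.002  0.009]
probe 0.22 [238.0, 175.0, 270.0, 208.0] 916 med [ 0.578 -0.141  0.041] ztop [0.003 0.041 0.073]
stand_seat 0.93 [239.0, 223.0, 268.0, 251.0] 739 med [ 0.719 -0.088  0.037] ztop [0.    0.037 0.055]
stand_seat 0.77 [236.0, 171.0, 270.0, 207.0] 960 med [ 0.577 -0.143  0.043] ztop [0.003 0.043 0.074]
base_plate 0.88 [293.0, 195.0, 375.0, 243.0] 2979 med [0.589 0.086 0.033] ztop [0.007 0.033 0.038]
```

```bash
python3 -c "
import cv2
a=cv2.imread('pics/top0.png')[120:270,220:430];b=cv2.imread('pics/side0.png')[140:290,200:410]
cv2.imwrite('pics/c0.png',cv2.resize(cv2.vconcat([a,b]),None,fx=2,fy=2,interpolation=2)) if 0 else cv2.imwrite('pics/c0.png',cv2.resize(cv2.hconcat([a,b]),(800,286),interpolation=2))"
```

```text
(no output)
```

View pics/c0.png

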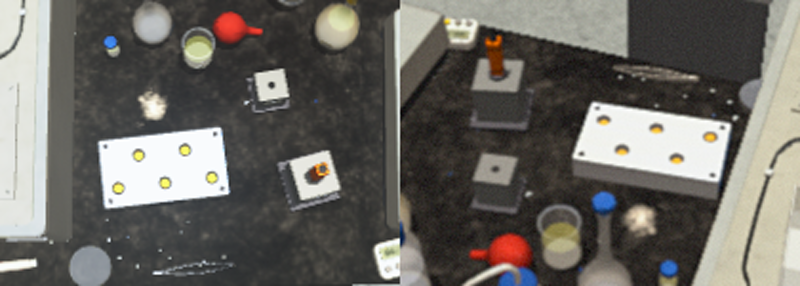

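```bash
cat > b.py <<'E'
from h import *
t0=env.get_time_s()
for i,(p) in enumerate(([0.47,-0.14,0.36],[0.50,0.08,0.34])):
    env.reach(p,[np.pi,0,0]); print(env.get_eef_pos().round(4),env.get_joint_pos().round(2),env.get_time_s())
    d=shot("wrist"); cv2.imwrite(f"pics/w{i}.png",d["pixels"]); np.save(f"w{i}.npy",d,allow_pickle=True)
    if i==0: print(np.array(d["T_tool_cam"]).round(3).tolist(),d["camera_matrix"],d["k1"])
    for l in ("probe","stand_seat","base_plate"):
        for o in models.cut_out(d,l)[:2]:
            m=o["region"]&(d["range_z"]>0); v,u=np.nonzero(m)
            X=bydepth(d,np.c_[u,v])
            print(l,round(o["conf"],2),np.round(o["bbox"]).tolist(),m.sum(),"med",np.median(X,0).round(3),np.percentile(X[:,2],[5,50,98]).round(3))
            np.save(f"m{i}_{l}.npy",o["region"])
            if l!='stand_seat': break
print(env.get_ft_force(),env.get_time_s())
a=[cv2.imread(f"pics/w{i}.png") for i in (0,1)]
cv2.imwrite("pics/c1.png",cv2.resize(cv2.hconcat(a),(800,250),interpolation=3))
E
python3 b.py
```

```text
[ 0.47   -0.1406  0.3598] [-0.35  0.15  1.8  -0.    1.2   1.22] 2.3833
[[-0.0, 0.951, 0.31, 0.08], [1.0, 0.0, -0.0, 0.0], [-0.001, 0.31, -0.951, -0.125], [0.0, 0.0, 0.0, 1.0]] [[286.13128012   0.         321.07379935]
 [  0.         286.13128012 197.47420237]
 [  0.           0.           1.        ]] -0.001426909198619737
probe 0.76 [325.0, 88.0, 342.0, 115.0] 320 med [ 0.554 -0.156  0.137] [0.077 0.137 0.143]
stand_seat 0.93 [269.0, 0.0, 315.0, 17.0] 752 med [ 0.679 -0.098  0.008] [0.004 0.008 0.053]
stand_seat 0.9 [300.0, 66.0, 362.0, 135.0] 2606 med [ 0.555 -0.154  0.071] [0.006 0.071 0.073]
base_plate 0.66 [94.0, 36.0, 251.0, 132.0] 11000 med [0.577 0.076 0.035] [0.026 0.035 0.037]
[0.5001 0.0792 0.3401] [ 0.1   0.19  1.8  -0.    1.16  1.67] 3.475
probe 0.98 [488.0, 116.0, 541.0, 142.0] 944 med [ 0.555 -0.149  0.115] [0.077 0.115 0.143]
stand_seat 0.93 [422.0, 0.0, 481.0, 36.0] 1926 med [ 0.689 -0.085  0.042] [0.005 0.042 0.055]
stand_seat 0.77 [441.0, 88.0, 521.0, 156.0] 3664 med [ 0.561 -0.136  0.064] [0.006 0.064 0.073]
base_plate 0.75 [248.0, 58.0, 392.0, 156.0] 10488 med [0.577 0.079 0.036] [0.034 0.036 0.037]
[ 0.67269607 -0.83166668  0.1662221 ] 3.675
```

View pics/c1.png

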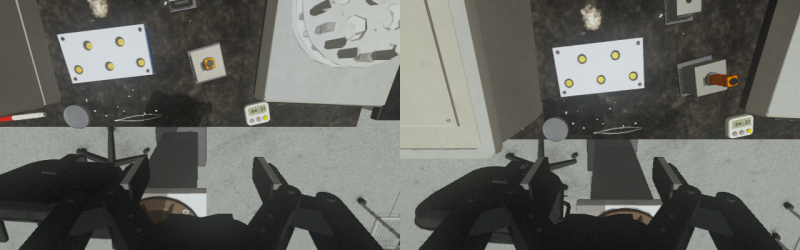

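```bash
cat > c.py <<'E'
from h import *
for i in (0,1):
    d=np.load(f"w{i}.npy",allow_pickle=True).item()
    # probe handle top & stand top
    for l,lo,hi in (("probe",.134,.16),("stand_seat",.066,.078)):
        m=np.load(f"m{i}_{l}.npy"); m=cv2.dilate(m.astype(np.uint8),np.ones((3,3)))>0
        v,u=np.nonzero(m&(d["range_z"]>0)); X=bydepth(d,np.c_[u,v]); k=(X[:,2]>lo)&(X[:,2]<hi); X=X[k]
        (c,s,a)=cv2.minAreaRect((X[:,:2]*1000).astype(np.float32)); print(i,l,k.sum(),np.round(c,1),np.round(s,1),round(a,1),"mean",X.mean(0).round(4),"zmed",np.median(X[:,2]).round(4))
    m=np.load(f"m{i}_base_plate.npy").astype(np.uint8)
    hull=cv2.convexHull(cv2.findNonZero(m)); hm=np.zeros_like(m); cv2.fillConvexPoly(hm,hull,1); hm=cv2.erode(hm,np.ones((5,5)))
    g=cv2.cvtColor(d["pixels"],cv2.COLOR_BGR2GRAY); hsv=cv2.cvtColor(d["pixels"],cv2.COLOR_BGR2HSV)
    h=((hm>0)&((g<170)|(hsv[...,1]>80))).astype(np.uint8)
    n,lab,st,ce=cv2.connectedComponentsWithStats(h)
    B=[]
    for j in range(1,n):
        if st[j,4]<60: continue
        cnt,_=cv2.findContours((lab==j).astype(np.uint8),0,1); 
        W=onplane(d,cnt[0][:,0],0.036)[:,:2]; e=cv2.fitEllipse((W*1000).astype(np.float32))
        er=cv2.erode((lab==j).astype(np.uint8)*(hsv[...,1]>80).astype(np.uint8),np.ones((3,3))); v,u=np.nonzero(er)
        zz=bydepth(d,np.c_[u,v])[:,2]
        B.append((e[0][1],e[0][0],e[1],st[j,4],np.median(zz),len(zz)))
    for b in sorted(B,key=lambda b:-b[0]): print("  bore x %.1f y %.1f"%(b[1],b[0]),np.round(b[2],1),b[3],"z %.4f"%b[4],b[5])
    v,u=np.nonzero(m&(d["range_z"]>0)); X=bydepth(d,np.c_[u,v]); X=X[X[:,2]>.034]
    print("plate",[np.round(q,1) for q in cv2.minAreaRect((X[:,:2]*1000).astype(np.float32))],np.median(X[:,2]))
E
python3 c.py
```

```text
0 probe 249 [ 553.6 -157.7] [17.8 17.7] 15.3 mean [ 0.5537 -0.1576  0.139 ] zmed 0.1381
0 stand_seat 1971 [ 553.6 -157.9] [64.  64.1] 14.7 mean [ 0.5546 -0.1577  0.0718] zmed 0.0717
  bore x 540.7 y 153.2 [19.6 20.2] 162 z 0.0336 46
  bore x 594.3 y 121.2 [18.9 20.7] 180 z 0.0278 44
  bore x 548.7 y 78.1 [19.2 19.9] 160 z 0.0278 41
  bore x 602.5 y 45.9 [19.4 20.6] 186 z 0.0278 48
  bore x 556.8 y 2.5 [19.8 19.9] 167 z 0.0278 48
  bore x 591.9 y -21.2 [  6.8 142.5] 370 z 0.0264 22
plate [array([573.7,  80.9]), array([110.5, 201.3]), np.float64(6.1)] 0.03551474759669901
1 probe 281 [ 553.8 -155.6] [17.7 17.9] 15.0 mean [ 0.5542 -0.1541  0.1389] zmed 0.1383
1 stand_seat 1836 [ 553.6 -156.9] [64.9 65.8] 15.0 mean [ 0.5557 -0.1514  0.0716] zmed 0.0716
  bore x 540.7 y 153.9 [19.8 20.2] 166 z 0.0337 51
  bore x 594.6 y 121.4 [19.5 20.2] 185 z 0.0279 56
  bore x 548.9 y 78.4 [19.2 20.4] 167 z 0.0279 46
  bore x 602.5 y 46.2 [19.8 20.1] 189 z 0.0277 55
  bore x 557.2 y 3.1 [19.7 20.1] 171 z 0.0277 53
plate [array([573.5,  80.6]), array([110.2, 200.2]), np.float64(6.1)] 0.03563026121913365
```

```bash
cat > e.py <<'E'
from h import *
d=shot("top"); v,u=np.nonzero(d["range_z"]>0); X=bydepth(d,np.c_[u,v])
k=(X[:,1]<-.17)&(X[:,1]>-.5)&(X[:,0]>.42)&(X[:,0]<.7)&(X[:,2]>.08)&(X[:,2]<.3)
for z in (.08,.13,.18,.23):
    q=k&(X[:,2]>z); print(z,q.sum(), X[q,1].max() if q.any() else None)
Y=0.262; o=[np.pi,0,Y]
env.reach([.5537,-.1573,.215],o); print(env.get_time_s())
d=shot("wrist")
r=models.cut_out(d,"probe")
for a in r[:1]:
    m=a["region"]&(d["range_z"]>0); v,u=np.nonzero(m); X=bydepth(d,np.c_[u,v]); X=X[X[:,2]>.134]
    print(a["conf"],a["bbox"],len(X),cv2.minAreaRect((X[:,:2]*1000).astype(np.float32)) if len(X)>3 else 0)
cv2.imwrite("pics/w2.png",d["pixels"])
E
python3 e.py
```

```text
0.08 6325 -0.2795972761803046
0.13 2618 -0.30527312761011716
0.18 29 -0.31901601684979686
0.23 0 None
4.7833
0.84 [308.7, 177.7, 333.6, 229.2] 499 ((554.2877807617188, -157.53077697753906), (17.909753799438477, 17.564964294433594), 14.309394836425781)
```

View pics/w2.png

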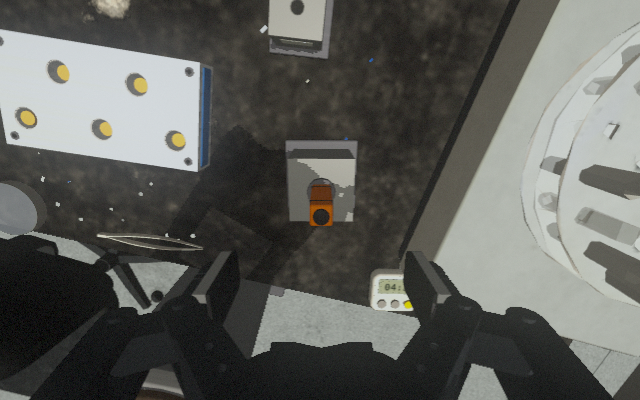

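The probe handle at (321, 205) is square to the fingers and lies midway between them. The timer at (388, 290) is low, so the fingers clear it. I'll grasp now.

```bash
cat > f.py <<'E'
from h import *
env.move_straight([.5539,-.1574,.106],feed=.12); print(env.get_eef_pos().round(4),env.get_ft_force().round(2))
env.set_gripper(0.0); print("gap",env.get_finger_gap(),env.get_finger_force(),env.get_eef_pos().round(4),env.get_time_s())
env.move_straight([.5539,-.1574,.206],feed=.12); env.hold(.2)
print("gap",env.get_finger_gap(),env.get_eef_pos().round(4),env.get_ft_force().round(2),env.get_time_s())
for n in ("side","wrist"):
    d=shot(n); cv2.imwrite(f"pics/{n}3.png",d["pixels"])
    r=models.cut_out(d,"probe")
    for a in r[:1]:
        m=a["region"]&(d["range_z"]>0); v,u=np.nonzero(m); X=bydepth(d,np.c_[u,v])
        print(n,a["conf"],a["bbox"],len(X),np.percentile(X,[2,50,98],axis=0).round(4).tolist())
E
python3 f.py; python3 -c "
import cv2
a=cv2.resize(cv2.imread('pics/side3.png')[100:220,190:330],(700,600),interpolation=3);cv2.imwrite('pics/c3.png',a)"
```

```text
[ 0.5544 -0.1575  0.1066] [0.24 0.19 0.22]
gap 0.20447869189893123 58.37911248207092 [ 0.554  -0.1575  0.1062] 6.5667
gap 0.20269079530310113 [ 0.5536 -0.1573  0.2053] [ 1.05  0.28 -1.54] 7.75
side 0.71 [239.5, 129.7, 251.8, 168.7] 210 [[0.5488, -0.1642, 0.1191], [0.558, -0.1549, 0.1936], [0.5643, -0.1462, 0.2399]]
wrist 0.65 [301.2, 205.7, 343.2, 337.7] 4497 [[0.5483, -0.1658, 0.1346], [0.5612, -0.1563, 0.2271], [0.5659, -0.1477, 0.2414]]
```

View pics/c3.png

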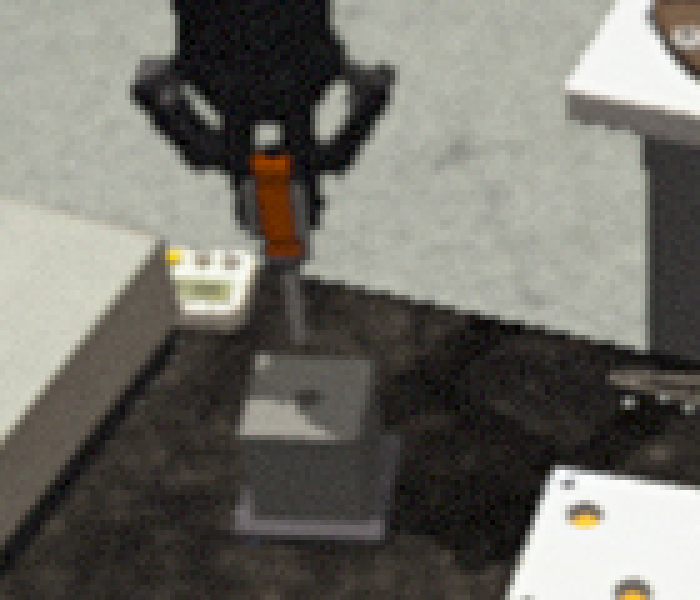

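```bash
cat > g.py <<'E'
from h import *
p=env.get_eef_pos(); print(p)
d=shot("side")
for dz in (.002-.096,.002-.036-.01,.002-.03,.032): print(dz,project(d,p+[0,0,dz]).round(1))
d=shot("wrist")
for dz in (.002-.096,.002-.036-.01,.002-.03,.032): print(dz,project(d,p+[0,0,dz]).round(1))
cv2.imwrite("pics/c4.png",cv2.resize(d["pixels"][190:390,230:410],None,fx=3,fy=3,interpolation=3))
E
python3 g.py
```

```text
[ 0.55382238 -0.15736698  0.20574869]
-0.094 [[248.7 167.9]]
-0.044 [[246.7 153.4]]
-0.027999999999999997 [[246.  148.6]]
0.032 [[243.4 130. ]]
-0.094 [[320.4 207.8]]
-0.044 [[320.2 234.3]]
-0.027999999999999997 [[320.2 245.9]]
0.032 [[319.8 317.1]]
```

View pics/c4.png

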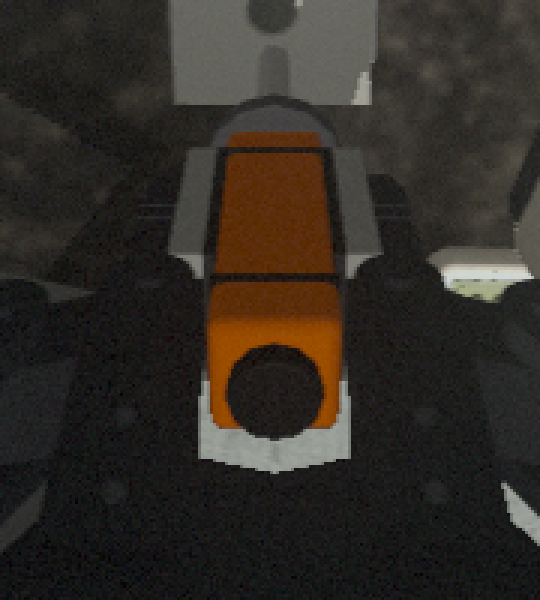

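```bash
cat > t.py <<'E'
from h import *
B=np.array([[.5407,.1536],[.5945,.1213],[.5488,.0783],[.6025,.0461],[.5570,.0028]])
def fz(n=4):
    f=[]
    for _ in range(n): env.hold(.02); f.append(env.get_ft_force())
    return np.array(f).mean(0)
def touch(i,z0,thr=2.5,step=.0005,log=True):
    x,y=B[i]; env.move_straight([x,y,z0],feed=.08); env.hold(.2); b=fz(6); z=z0
    while z>z0-.010:
        z-=step; env.move_straight([x,y,z],feed=.02); f=fz(2)-b
        if log: print("%.4f %.4f"%(z,env.get_eef_pos()[2]),f.round(2),round(env.get_time_s(),2))
        if f[2]>thr: break
    env.hold(.2); f=fz(4)-b
    print("bore",i+1,"contact z cmd %.4f act %.4f"%(z,env.get_eef_pos()[2]),f.round(2),env.get_eef_pos().round(4),"t",round(env.get_time_s(),2))
    return z
E
cat > t1.py <<'E'
from t import *
env.move_straight([.5407,.1536,.206],feed=.25)
z=touch(0,.132); env.move_straight([B[0][0],B[0][1],.150],feed=.1); print(env.get_time_s(),fz())
E
python3 t1.py
```

```text
0.1315 0.1315 [ 0.26 -0.49  0.09] 11.1
0.1310 0.1310 [ 0.27  0.22 -0.13] 11.38
0.1305 0.1305 [ 0.76 -0.23 -0.29] 11.67
0.1300 0.1300 [0.71 0.29 0.34] 11.95
0.1295 0.1295 [ 0.1   0.28 -0.36] 12.23
0.1290 0.1290 [-0.    0.25  0.26] 12.52
0.1285 0.1285 [-0.08 -0.01 -0.6 ] 12.8
0.1280 0.1280 [ 0.11 -0.54  1.  ] 13.08
0.1275 0.1277 [-0.62 -0.55  6.28] 13.37
bore 1 contact z cmd 0.1275 act 0.1277 [-0.72 -0.34  6.57] [0.5409 0.1536 0.1277] t 13.63
14.0083 [-0.44495731  0.06984951 -1.68509045]
```

```bash
cat > t2.py <<'E'
from t import *
for i in range(1,5):
    x,y=B[i]; env.move_straight([x,y,.145],feed=.15)
    z=touch(i,.1236,thr=1.9,step=.0003,log=False); env.move_straight([x,y,.145],feed=.1)
print(env.get_time_s(),fz())
E
python3 t2.py
```

```text
bore 2 contact z cmd 0.1212 act 0.1213 [-0.03 -0.23  6.1 ] [0.5946 0.1213 0.1213] t 17.89
bore 3 contact z cmd 0.1215 act 0.1216 [-0.47 -0.18  4.64] [0.5489 0.0783 0.1216] t 21.82
bore 4 contact z cmd 0.1215 act 0.1216 [-0.08  0.21  2.61] [0.6026 0.0461 0.1216] t 25.73
bore 5 contact z cmd 0.1215 act 0.1216 [-0.55  0.22  4.16] [0.5571 0.0028 0.1216] t 29.65
30.0333 [ 0.18289334  0.18411749 -1.52284926]
```

```bash
cat > t3.py <<'E'
from t import *
x,y=B[0]; env.move_straight([x,y,.145],feed=.2); env.move_straight([x,y,.1295],feed=.06); env.hold(.2); b=fz(5)
z=.1280
while 1:
    env.move_straight([x,y,z],feed=.01); f=env.get_ft_force()-b; a=env.get_eef_pos()[2]
    print("%.4f %.4f %.2f"%(z,a,f[2]),end="; ")
    if f[2]>18: print("HIGH"); break
    if a<=.1214: break
    z-=.0004
    if z<.1205: break
print(env.get_time_s())
env.move_straight([x,y,.145],feed=.06)
touch(0,.1240,thr=1.9,step=.0003,log=False)
env.move_straight([x,y,.145],feed=.1); print(env.get_time_s())
E
python3 t3.py
```

```text
0.1280 0.1280 0.18; 0.1276 0.1278 4.02; 0.1272 0.1275 8.76; 0.1268 0.1271 8.83; 0.1264 0.1267 9.43; 0.1260 0.1264 9.57; 0.1256 0.1259 8.83; 0.1252 0.1256 8.78; 0.1248 0.1252 8.98; 0.1244 0.1248 8.63; 0.1240 0.1244 8.49; 0.1236 0.1239 8.15; 0.1232 0.1236 8.71; 0.1228 0.1232 8.78; 0.1224 0.1228 9.00; 0.1220 0.1224 8.66; 0.1216 0.1220 8.97; 0.1212 0.1216 8.47; 0.1208 0.1212 9.94; 36.5
bore 1 contact z cmd 0.1213 act 0.1214 [-0.94 -0.11  4.41] [0.5408 0.1536 0.1214] t 40.58
40.9583
```

```bash
cat > k.py <<'E'
from t import *
env.move_straight([.50,.06,.25],feed=.2); d=shot("wrist")
hsv=cv2.cvtColor(d["pixels"],cv2.COLOR_BGR2HSV)
for i,(x,y) in enumerate(B):
    c=project(d,[x,y,.028])[0].round().astype(int); s=np.s_[c[1]-4:c[1]+5,c[0]-4:c[0]+5]
    v,u=np.mgrid[s]; X=bydepth(d,np.c_[u.ravel(),v.ravel()]); k=(hsv[s][...,1].ravel()>80)
    print(i+1,c,k.sum(),np.median(X[k,2]).round(4) if k.any() else None)
env.move_straight([.5539,-.1574,.210],feed=.2); env.hold(.2)
p=env.get_eef_pos(); print(p,env.get_time_s(),env.get_finger_gap())
d=shot("wrist"); print(project(d,p+[0,0,-.094]))
cv2.imwrite("pics/c5.png",cv2.resize(d["pixels"][150:350,230:410],None,fx=3,fy=3,interpolation=3))
E
python3 k.py
```

```text
1 [253 119] 81 0.0272
2 [290  79] 81 0.0273
3 [317 129] 81 0.0275
4 [356  90] 81 0.0271
5 [380 139] 81 0.0273
[ 0.5539149  -0.15666653  0.21027349] 43.3833 0.19915676635119944
[[320.40588194 207.8658169 ]]
```

View pics/c5.png

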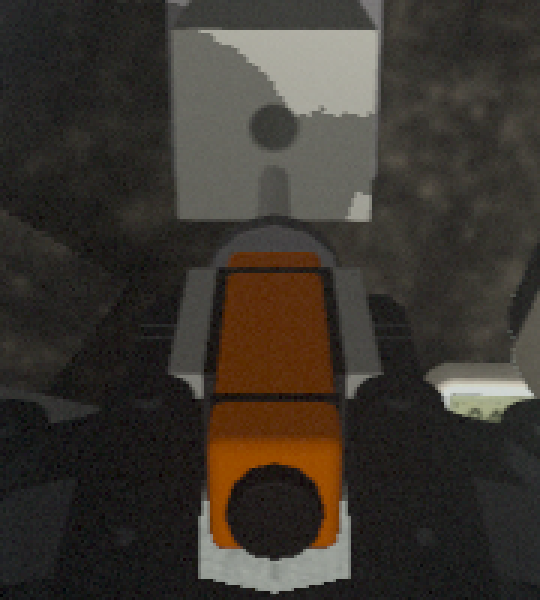

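The depth readings put all five studs level within 0.4 mm. The rod tip at crop (273, 165) lines up with the hole at (273, 127), so I'll put the probe back.

```bash
cat > p.py <<'E'
from t import *
b=fz(4); ok=True
for z in (.170,.160,.150,.135,.120,.110,.1075,.1066):
    env.move_straight([.5539,-.1574,z],feed=.06 if z<.17 else .12); f=env.get_ft_force()-b; print(z,f.round(1),end=" ")
    if np.abs(f).max()>10: ok=False; break
print(ok,env.get_eef_pos().round(4),env.get_time_s())
if ok:
    env.set_gripper(1.0); env.hold(.2); env.move_straight([.5539,-.1574,.23],feed=.12)
    d=shot("wrist"); a=models.cut_out(d,"probe")[0]; m=a["region"]&(d["range_z"]>0); v,u=np.nonzero(m); X=bydepth(d,np.c_[u,v])
    T=X[X[:,2]>.134]; print(a["conf"],cv2.minAreaRect((T[:,:2]*1000).astype(np.float32)),np.median(T[:,2]),env.get_time_s())
    cv2.imwrite("pics/w6.png",d["pixels"])
E
python3 p.py
```

```text
0.17 [-0.6 -0.6 -0. ] 0.16 [-1.1 -1.3  0.1] 0.15 [-0.6  0.2  1. ] 0.135 [-0.5  0.1  0.7] 0.12 [-0.7 -0.7  0.7] 0.11 [-0.  -0.2  1.1] 0.1075 [-0.5 -1.5  0.1] 0.1066 [-0.3 -1.4  0.1] True [ 0.5539 -0.1574  0.1066] 46.2333
0.93 ((553.9456176757812, -158.40548706054688), (18.532516479492188, 17.970415115356445), 14.783352851867676) 0.1379394951033799 48.375
```

View pics/w6.png

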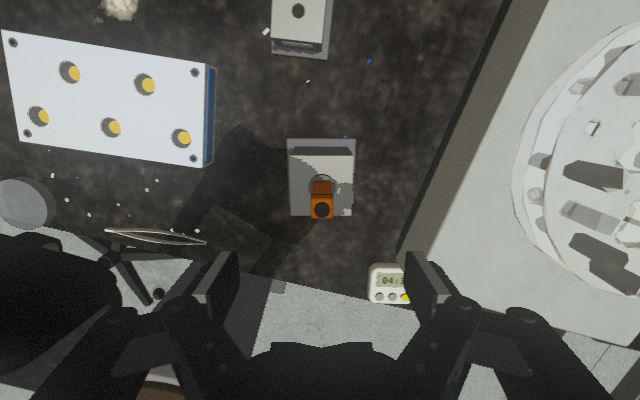

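The probe stands upright in its stand at (321, 195), released, and its top is at the same height as at the start.

```bash
python3 -c "
from bench import env
print(env.close_job())"
```

```text
the job is handed in; nothing more can be done
None
```

I touched all five studs in order, pressed the proud one (bore 1) level with the others to within about 0.4 mm by the camera's depth readings, put the probe back upright in its stand, and handed the job in at about 48 s; no verdict came back.

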